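# Close the steel specimen pots after class

### The arm

A 7-joint arm with a two-finger parallel gripper is mounted at the origin on the work surface. World frame = base frame: x ahead of the robot, y to its left, z up, the work surface at z = 0. Lengths are in m, angles in rad, forces in N, time in s.
With the tool pointing down it reaches from about 0.4 to 0.85 m from the base axis. Payload 4.5 kg.
Tool frame: the origin (TCP) lies at the very end of the fingers, on their centre line; the grasp point (between the pads) lies 19 mm behind it; z points along the fingers, y is the line along which they close (so a half turn about z gives the same grasp; the last joint's range is limited). The gripper opens to 88 mm and grips with 3 to 60 N. Pads are 18 mm wide; open, the fingers measure 123 mm over their backs; the gripper's body (75 mm by 187 mm) begins 45 mm behind the grasp point.
Start: joints at [-1.307, 0.689, -0.195, 1.565, 0.157, 0.902, -0.215], TCP at [0.142, 0.609, 0.239] pointing down, gripper open.
Joint ranges: [-3.01, 3.01], [-0.46, 2.08], [-1.47, 1.51], [0.13, 2.56], [-1, 4.14], [0.04, 2.09], [-2.66, 2.66]. Speed limits (rad/s): [2.57, 2.57, 3.14, 3.14, 3.14, 3.14, 3.14].

### API

Orientations are given as a unit quaternion [x, y, z, w].
In Python, from plant import r, optics gives the robot as it stands.
- The arm moves only by the tool servo_tool, never from a script. Its arguments are lists of equal length, an entry for each row: "translation": the shift along the tool's x, y, z in m, a list of three; "turn": the turn, a rotation vector about the tool's x, y, z in rad, a list of three. In form: {"translation": [[dx, dy, dz], ...], "turn": [[rx, ry, rz], ...]}. A call has 1 to 10 rows; each row shifts and turns the commanded pose from where the row before left it, along the tool's axes as they then stand; what a row does not reach is not made up. A row lasts 1/8 s, in which the tool goes at most 62.5 mm and 10.7 degrees, less where a joint would pass 70% of its speed; a pose out of reach is approached as far as the arm can. A call is refused whole if a number of a shift passes 0.0625 or a number of a turn 0.188, either way. A call with a gripper value outside its range is refused whole. "grip" is the opening, from 0 (shut) to 1 (fully open), set as the call begins (left out, the last holds). The fingers move at their own pace and stop on an object; "grip_force" is the grip in N (left out, the last holds). Time passes only in rows, so rows that do not move let the fingers close. It gives the time, the measured TCP pose, the force, the opening and the grip force at its end, in the units of the state.
- r.get_state(): the state, without advancing time (a new reading comes with each control period).
- optics.snapshot(name): name is "side" or "top" or "wrist"; returns a dict with "img" (400x640x3 uint8, red, green, blue), "z_map" (400x640 float32, m along the optical axis (not along the pixel's ray), 0 where there is no reading), "mtx" (3x3 intrinsics, pixels), "R" (3x3) and "t" (3): a world point X has camera coordinates R X + t. Camera axes: x right, y down, z forward; pixel columns grow to the right and rows downward; lengths in m; the calibration is good to about 2 mm. A picture is of the moment at which its call begins.
- r.finish_job(): hands the job in; it is judged then, once.
The state is a dict: "clock": time; "q": joint angles; "qd": joint speeds; "joint_torque": joint torques, N m; "tool_pos": TCP position; "eef_rot": TCP orientation; "contact_force": force on the tool from outside, world axes, zero at the start; "moment": the same for the moment, N m; "opening": opening from 0.0 (shut) to 1.0 (fully open); "finger_force": force on a finger pad.
Only numpy, scipy, OpenCV 4.12 (cv2) and the standard library are available. Lean on these libraries where they do the work, as an engineer would, in place of code of your own. Each camera call takes 0.05 s, during which the arm holds its last target. There are 200 camera calls.

### The job

Class is over: put each of the four knobbed steel lids on the steel pot it fits (the three round ones by size, the square one square to its pot), so that every pot is closed with its lid lying flat and fully home on the rim. Leave the pots standing where they are, and do not disturb the brown glass bottle or the shallow steel dish that has no knob.

Things in the scene. Friction and masses are not known exactly. Their poses are not given: they have to be found in the camera images.
- pot_large: the large one of three round open stainless-steel pots: outside diameter 96, height 60, wall 3, inside diameter 90; loose, 400 g, standing on the desk mouth up. Origin: centre of its underside, z up (mm).
- pot_medium: the medium one of three round open stainless-steel pots: outside diameter 75, height 70, wall 3, inside diameter 69; loose, 320 g, standing on the desk mouth up. Origin: centre of its underside, z up (mm).
- pot_small: the small one of three round open stainless-steel pots: outside diameter 56, height 55, wall 3, inside diameter 50; loose, 220 g, standing on the desk mouth up. Origin: centre of its underside, z up (mm).
- pot_square: the only square open stainless-steel pot: outside 72 x 72, height 62, wall 3, inside 66 x 66; loose, 340 g, standing on the desk mouth up. Origin: centre of its underside, x and y along its sides, z up (mm).
- lid_large: the large of three round steel lids, fits pot_large: disc of diameter 100, 4 thick; round black knob on top (diameter 22, 24 high); tapered plug below, 10 deep (diameter 82 at the disc, 72 at its foot). Loose, 130 g, lies knob up. Origin: centre of the plug's foot, z up: disc at z 10 to 14, knob 14 to 38. Seated, its origin is 50 above pot_large's (mm).
- lid_medium: the medium of three round steel lids, fits pot_medium: disc of diameter 79, 4 thick; round black knob on top (diameter 22, 24 high); tapered plug below, 10 deep (diameter 61 at the disc, 51 at its foot). Loose, 90 g, lies knob up. Origin: centre of the plug's foot, z up: disc at z 10 to 14, knob 14 to 38. Seated, its origin is 60 above pot_medium's (mm).
- lid_small: the small of three round steel lids, fits pot_small: disc of diameter 60, 4 thick; round black knob on top (diameter 22, 24 high); tapered plug below, 10 deep (diameter 42 at the disc, 32 at its foot). Loose, 60 g, lies knob up. Origin: centre of the plug's foot, z up: disc at z 10 to 14, knob 14 to 38. Seated, its origin is 45 above pot_small's (mm).
- lid_square: the square steel lid, fits pot_square in any quarter turn (within 5 degrees): plate 76 x 76 x 4; black bar grip on top (16 along x, 44 along y, 24 high); tapered plug below, 10 deep (58 square at the plate, 48 at its foot). Loose, 100 g, lies grip up. Origin: centre of the plug's foot, x, y along the sides, z up: plate at z 10 to 14, grip 14 to 38. Seated, its origin is 52 above pot_square's (mm).
- bottle: small brown glass bottle with a black cap and a paper label, diameter 48, 78 high, loose, standing among the pots; not to be disturbed. Origin: centre of its underside, z up (mm).
- dish: shallow round open stainless-steel dish without a knob, diameter 84, 14 high, loose, lying among the lids; it is not a lid and is not to be disturbed. Origin: centre of its underside, z up (mm).
There are look-alikes about, which are no part of the job. Leave any red look-alike of the lid_square alone.

How it is judged:
By the outcome, as a careful person would: the job done as asked, in the order asked, and still so for the second after the job is handed in, with the robot touching nothing.
It also fails if it takes over 102 s, if anything falls off the work surface, if the arm or the gripper's body presses on something with over 40 N, if the wrist force passes 120 N, or if a joint passes its speed limit or range.

## Working session

There is one attempt and no reset: what is moved stays moved. The work goes in short steps, Python scripts to look and compute and a tool call to move; the robot and the scene stay as the last step left them, time stands still between calls to the robot, and variables do not carry over. Pictures are saved under pics/ and viewed, at most 14 in all, crops included, and the job is handed in when it is done.

Besides the shell and the picture viewer there is one more tool, called after "Call:" in YAML: its name, and indented under it one key for each argument. servo_tool: Moves the arm, as the interface text tells. Its arguments: {"type":"object","properties":{"translation":{"type":"array"},"turn":{"type":"array"},"grip":{"type":"number"},"grip_force":{"type":"number"}},"required":["translation","turn"]}

```bash
mkdir -p pics; ls
python3 - <<'E'
from plant import r, optics
import cv2, numpy as np
for n in ("top","side"):
    d=optics.snapshot(n); cv2.imwrite(f"pics/{n}0.png",d["img"][:,:,::-1]); np.savez(f"{n}0.npz",**d)
    print(n,d["mtx"].round(1).tolist(),d["R"].round(3).tolist(),d["t"].round(3).tolist())
s=r.get_state(); print(s["clock"],s["tool_pos"],s["eef_rot"],s["opening"])
E
```

```text
pics
top [[383.6, 0.0, 316.5], [0.0, 383.6, 192.0], [0.0, 0.0, 1.0]] [[-0.015, -1.0, -0.018], [-0.98, 0.018, -0.197], [0.198, 0.014, -0.98]] [0.035, 0.515, 1.15]
side [[514.6, 0.0, 319.7], [0.0, 514.6, 199.4], [0.0, 0.0, 1.0]] [[0.855, -0.518, 0.019], [-0.347, -0.599, -0.722], [0.386, 0.611, -0.692]] [-0.437, 0.214, 1.454]
0.1 [0.14227795 0.60799308 0.23799307] [ 1.14640409e-01  9.93406686e-01 -8.54908527e-04 -4.59839758e-05] 1.001488854700432
```

View pics/top0.png

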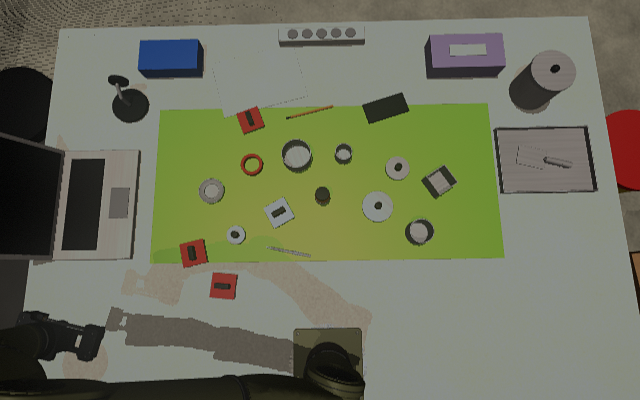

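View pics/side0.png

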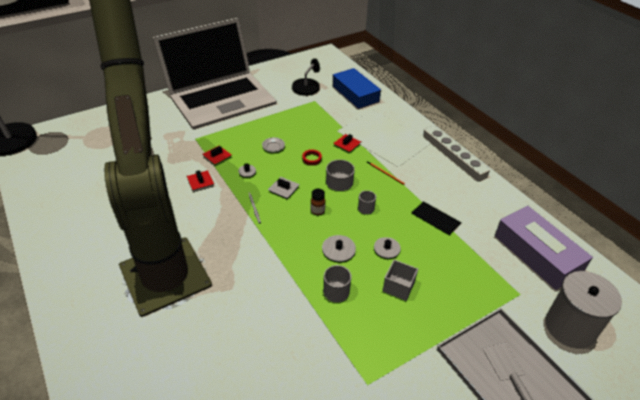

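Top view candidates: the lids are large (377,206), medium (397,167), small (235,234) and square, which is white, at (279,212). The red square look-alikes are at (250,120), (194,252) and (224,286). The pots are large (297,153), small (343,153), medium (419,231) and square (438,181). The dish is at (211,190) and the bottle at (322,196). Next I'll measure them.

```bash
cat > h.py <<'E'
import numpy as np, cv2
from plant import r, optics
def cloud(d):
    z=d["z_map"]; v,u=np.indices(z.shape); K=d["mtx"]
    c=np.stack([(u-K[0,2])/K[0,0]*z,(v-K[1,2])/K[1,1]*z,z],-1)
    P=(c-d["t"])@d["R"]; P[z==0]=np.nan; return P
def ray(d,uv,h):
    K=d["mtx"]; uv=np.atleast_2d(uv).astype(float)
    c=np.c_[(uv[:,0]-K[0,2])/K[0,0],(uv[:,1]-K[1,2])/K[1,1],np.ones(len(uv))]@d["R"]
    C=-d["R"].T@d["t"]; return C+c*((h-C[2])/c[:,2])[:,None]
def proj(d,X):
    p=(np.atleast_2d(X)@d["R"].T+d["t"])@d["mtx"].T; return p[:,:2]/p[:,2:]
E
python3 - <<'E'
from h import *
L={"lid_large":(377,206),"lid_medium":(397,167),"lid_small":(235,234),"lid_square":(279,212)}
Q={"pot_large":(297,153,.06),"pot_small":(343,153,.055),"pot_medium":(419,231,.07),"pot_square":(438,181,.062),"dish":(211,190,.014),"bottle":(322,196,.078)}
T={k:v for k,v in np.load("top0.npz").items()}; S={k:v for k,v in np.load("side0.npz").items()}
PT,PS=cloud(T),cloud(S)
g=PT[:,:,2]; print("desk z",np.nanmedian(g[110:125,170:220]), np.nanmedian(PS[300:340,430:440,2]))
for k,uv in L.items():
    c0=ray(T,uv,.038)[0]
    for n,d,P in(("T",T,PT),("S",S,PS)):
        near=np.hypot(P[...,0]-c0[0],P[...,1]-c0[1])<.06
        m=near&(d["img"].max(2)<60)&(P[...,2]>.028)   # dark knob top
        a=P[m]; top=P[m&(P[...,2]>np.nanpercentile(a[:,2],60)-.004)]
        disc=P[near&(P[...,2]>.009)&(P[...,2]<.02)]
        (cx,cy),w,an=cv2.minAreaRect(disc[:,:2].astype(np.float32))
        ps=proj(d,top).mean(0); print(k,n,len(top),"knob",top.mean(0).round(4),"ray",ray(d,ps,.038)[0,:2].round(4),"disc",len(disc),round(cx,4),round(cy,4),np.round(w,3),round(an,1))
for k,(u,v,h) in Q.items():
    c0=ray(T,(u,v),h)[0]
    for n,d,P in(("T",T,PT),("S",S,PS)):
        m=(np.hypot(P[...,0]-c0[0],P[...,1]-c0[1])<.07)&(abs(P[...,2]-h)<.006)
        a=P[m][:,:2].astype(np.float32)
        if len(a)<5: print(k,n,len(a)); continue
        (cx,cy),w,an=cv2.minAreaRect(a); A=np.c_[2*a,np.ones(len(a))]; s=np.linalg.lstsq(A,(a**2).sum(1),rcond=None)[0]
        print(k,n,len(a),"rect",round(cx,4),round(cy,4),np.round(w,3),round(an,1),"circ",s[:2].round(4),"enc",np.round(cv2.minEnclosingCircle(a)[0],4),round(2*cv2.minEnclosingCircle(a)[1],3))
i=cv2.resize(T["img"][130:260,180:470,::-1],None,fx=2.75,fy=2.75,interpolation=cv2.INTER_CUBIC); cv2.imwrite("pics/crop1.png",i)
E
```

```text
desk z 0.000612106252242746 -0.000875022059052136
lid_large T 34 knob [ 0.4729 -0.1661  0.0376] ray [ 0.4728 -0.166 ] disc 679 0.4729 -0.1664 [0.097 0.095] 88.4
lid_large S 26 knob [ 0.4719 -0.1719  0.0364] ray [ 0.4711 -0.173 ] disc 588 0.473 -0.1683 [0.102 0.098] 70.6
lid_medium T 32 knob [ 0.5983 -0.2365  0.0378] ray [ 0.5983 -0.2365] disc 383 0.598 -0.2377 [0.077 0.077] 63.4
lid_medium S 25 knob [ 0.5957 -0.2422  0.0371] ray [ 0.5951 -0.2428] disc 340 0.5973 -0.2397 [0.077 0.077] 19.1
lid_small T 31 knob [0.3896 0.2855 0.0379] ray [0.3896 0.2855] disc 222 0.3884 0.2868 [0.057 0.058] 39.1
lid_small S 14 knob [0.3875 0.2805 0.0362] ray [0.3867 0.2785] disc 116 0.3866 0.2818 [0.066 0.059] 48.6
lid_square T 59 knob [0.4581 0.1488 0.0375] ray [0.458  0.1487] disc 459 0.4584 0.1498 [0.077 0.076] 29.2
lid_square S 41 knob [0.4573 0.1444 0.0363] ray [0.4565 0.1427] disc 246 0.4582 0.1466 [0.079 0.076] 28.8
pot_large T 101 rect 0.6415 0.0906 [0.094 0.094] 21.2 circ [0.6414 0.0906] enc [0.6416 0.0901] 0.097
pot_large S 109 rect 0.6422 0.0881 [0.099 0.093] 57.8 circ [0.6409 0.0879] enc [0.6
[... 337 characters left out ...]
medium S 130 rect 0.3865 -0.2899 [0.077 0.073] 56.5 circ [ 0.387  -0.2908] enc [ 0.3876 -0.2905] 0.08
pot_square T 116 rect 0.5468 -0.3634 [0.072 0.074] 32.2 circ [ 0.5468 -0.3628] enc [ 0.5461 -0.3629] 0.101
pot_square S 153 rect 0.5457 -0.3659 [0.077 0.072] 32.2 circ [ 0.5456 -0.3664] enc [ 0.5471 -0.364 ] 0.1
dish T 235 rect 0.5345 0.3715 [0.083 0.082] 57.9 circ [0.535  0.3715] enc [0.5405 0.3735] 0.096
dish S 111 rect 0.5353 0.3706 [0.08  0.082] 24.9 circ [0.5343 0.3688] enc [0.5358 0.3691] 0.09
bottle T 151 rect 0.5055 0.0105 [0.04  0.041] 88.8 circ [0.5056 0.0094] enc [0.5058 0.0093] 0.043
bottle S 111 rect 0.5041 0.0063 [0.045 0.041] 16.7 circ [0.5051 0.0068] enc [0.505  0.0062] 0.051
```

View pics/crop1.png

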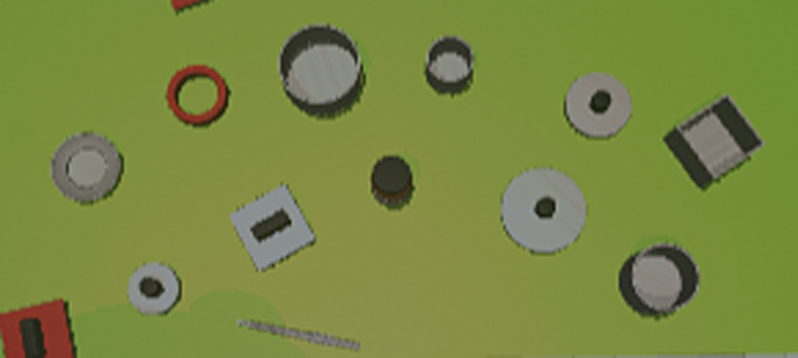

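The crop agrees with the description. The white square lid is at crop (272,226) with its bar's long axis at about -62° in the world frame. The knobbed round lids are at (544,208), (598,103) and (153,288), and the dish without a knob is at (87,167). The red squares at (-,-), (35,340) are excluded. Sizes match, and the two cameras agree to about 3 mm, so I'll average them. I'll start with the small lid.

Call:
servo_tool:
  translation:
    - [0,0,0]
    - [0,0,0]
    - [-0.0307,-0.0405,0.0172]
    - [-0.0307,-0.0405,0.0172]
    - [-0.0307,-0.0405,0.0172]
    - [-0.0307,-0.0405,0.0172]
    - [-0.0307,-0.0405,0.0172]
    - [-0.0307,-0.0405,0.0172]
    - [-0.0307,-0.0405,0.0172]
    - [-0.0307,-0.0405,0.0172]
  turn:
    - [0,0,-0.115]
    - [0,0,-0.115]
    - [0,0,0]
    - [0,0,0]
    - [0,0,0]
    - [0,0,0]
    - [0,0,0]
    - [0,0,0]
    - [0,0,0]
    - [0,0,0]
  grip: 0.6
  grip_force: 25

```text
clock: 1.35
tool_pos: [0.3889, 0.2834, 0.1005]
eef_rot: [-0.0, 1.0, 0.0, -0.0]
contact_force: [0.8, 0.9, 0.4]
opening: 0.604
finger_force: 0.0
```

```bash
cat >> h.py <<'E'
def knob(c0,zlo=.03,zhi=.045,rad=.045):
    d=optics.snapshot("wrist"); P=cloud(d); s=r.get_state()
    m=(np.hypot(P[...,0]-c0[0],P[...,1]-c0[1])<rad)&(P[...,2]>zlo)&(P[...,2]<zhi)
    a=P[m]; print("tcp",s["tool_pos"].round(4),"n",m.sum())
    if m.sum()>20:
        rr=cv2.minAreaRect(a[:,:2].astype(np.float32)); print("rect",np.round(rr[0],4),np.round(rr[1],4),round(rr[2],1),"z",np.median(a[:,2]).round(4))
    return d,P
E
python3 - <<'E'
from h import *
d,P=knob((.3878,.284)); knob((.3878,.284),.008,.02)
cv2.imwrite("pics/w1.png",d["img"][:,:,::-1])
E
```

```text
tcp [0.3927 0.2744 0.0986] n 733
rect [0.3896 0.2855] [0.0214 0.0208] 1.2 z 0.0376
tcp [0.3908 0.2774 0.0994] n 3527
rect [0.3894 0.2852] [0.059 0.059] 57.3 z 0.0138
```

View pics/w1.png

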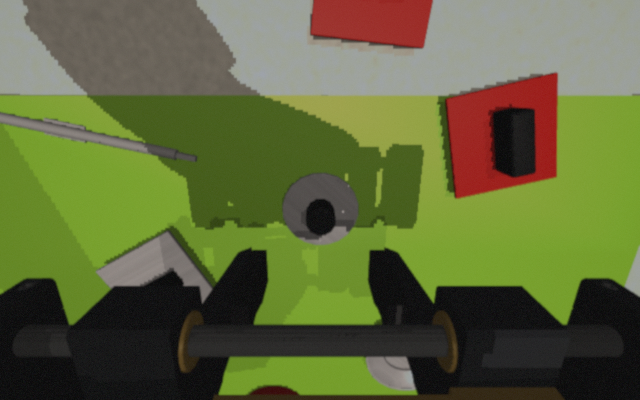

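The wrist view shows the small lid at pixel (320,208), its knob centred between the fingers. The measured knob (0.3895, 0.2853) matches the top camera. Descending now.

Call:
servo_tool:
  translation:
    - [-0.0016,0.0013,0.03]
    - [0,0,0.03]
    - [0,0,0.0225]
    - [0,0,0]
    - [0,0,0]
    - [0,0,0]
  turn:
    - [0,0,0]
    - [0,0,0]
    - [0,0,0]
    - [0,0,0]
    - [0,0,0]
    - [0,0,0]

```text
clock: 2.2
tool_pos: [0.39, 0.2864, 0.0195]
eef_rot: [-0.0, 1.0, 0.001, 0.001]
contact_force: [-0.3, 0.3, -0.1]
opening: 0.599
finger_force: 0.0
```

Call:
servo_tool:
  translation:
    - [0,0,0]
    - [0,0,0]
    - [0,0,0]
    - [0,0,0]
    - [0,0,0]
    - [0,0,0]
  turn:
    - [0,0,0]
    - [0,0,0]
    - [0,0,0]
    - [0,0,0]
    - [0,0,0]
    - [0,0,0]
  grip: 0

```text
clock: 2.95
tool_pos: [0.3897, 0.2859, 0.0187]
eef_rot: [-0.0, 1.0, 0.0, 0.0]
contact_force: [0.9, -0.4, 2.5]
opening: 0.242
finger_force: 25.0
```

Call:
servo_tool:
  translation:
    - [0,0,0.0]
    - [0,0,-0.056]
    - [0,0,-0.056]
    - [-0.0321,-0.0432,0]
    - [-0.0321,-0.0432,0]
    - [-0.0321,-0.0432,0]
    - [-0.0321,-0.0432,0]
    - [-0.0321,-0.0432,0]
    - [-0.0321,-0.0432,0]
    - [-0.0321,-0.0432,0]
  turn:
    - [0,0,0]
    - [0,0,0]
    - [0,0,0]
    - [0,0,0]
    - [0,0,0]
    - [0,0,0]
    - [0,0,0]
    - [0,0,0]
    - [0,0,0]
    - [0,0,0]

```text
clock: 4.2
tool_pos: [0.6148, -0.0181, 0.1302]
eef_rot: [-0.0, 1.0, 0.0, -0.0]
contact_force: [0.6, 0.9, -1.1]
opening: 0.241
finger_force: 25.0
```

Call:
servo_tool:
  translation:
    - [-0.0318,-0.0436,0]
    - [0,0,0]
    - [0,0,0]
    - [0,0,0]
    - [0,0,0]
  turn:
    - [0,0,0]
    - [0,0,0]
    - [0,0,0]
    - [0,0,0]
    - [0,0,0]

```text
clock: 4.82
tool_pos: [0.6457, -0.0585, 0.1307]
eef_rot: [-0.001, 1.0, 0.0, -0.0]
contact_force: [0.2, -0.1, -0.2]
opening: 0.241
finger_force: 25.0
```

Run:
```python
from h import *
s=r.get_state(); print(s["tool_pos"],s["opening"],s["finger_force"])
for n in("wrist","top"):
    d=optics.snapshot(n);P=cloud(d);
    cv2.imwrite(f"pics/{n}2.png",d["img"][:,:,::-1])
    for nm,c,h,t in(("pot",(.646,-.0608),.055,.045),("disc",s["tool_pos"],s["tool_pos"][2]-.004,.045)):
        m=(np.hypot(P[...,0]-c[0],P[...,1]-c[1])<t)&(abs(P[...,2]-h)<.005); a=P[m][:,:2].astype(np.float32)
        if len(a)>20: print(n,nm,len(a),cv2.minAreaRect(a),cv2.minEnclosingCircle(a))
```

```text
[ 0.64574495 -0.05849237  0.13071976] 0.2410454010957236 24.999852441251278
wrist pot 556 ((0.6347134113311768, -0.06480997055768967), (0.03156653046607971, 0.0555584654211998), 6.802210330963135) ((0.64604252576828, -0.06349071860313416), 0.02793506160378456)
wrist disc 3895 ((0.6441983580589294, -0.060412075370550156), (0.05455552414059639, 0.05911236256361008), 55.92901611328125) ((0.6458658576011658, -0.05888710170984268), 0.030231650918722153)
top pot 32 ((0.6322298049926758, -0.06010473519563675), (0.051049839705228806, 0.028463495895266533), 88.50056457519531) ((0.6399970054626465, -0.060212358832359314), 0.026338083669543266)
top disc 102 ((0.6276589632034302, -0.05579541623592377), (0.05371655151247978, 0.024719180539250374), 83.22586059570312) ((0.6344189643859863, -0.056598417460918427), 0.027042372152209282)
```

View pics/wrist2.png

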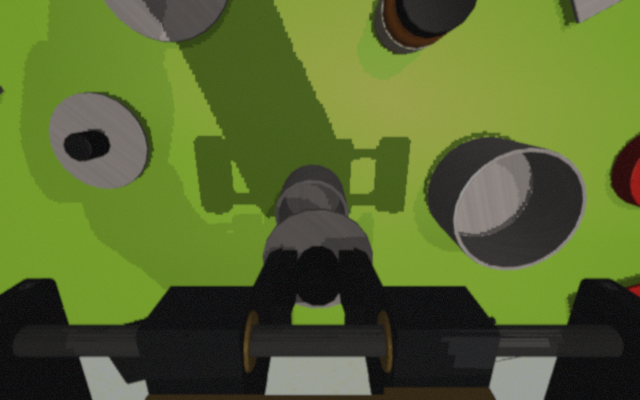

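The wrist view shows the small pot at (312,195) behind the held lid. It measures y = -0.063, so I'll shift -2 mm, lower and release.

Call:
servo_tool:
  translation:
    - [0,-0.0022,0.03]
    - [0,0,0.02]
    - [0,0,0.008]
    - [0,0,0.005]
    - [0,0,0.004]
    - [0,0,0]
    - [0,0,0]
    - [0,0,0]
  turn:
    - [0,0,0]
    - [0,0,0]
    - [0,0,0]
    - [0,0,0]
    - [0,0,0]
    - [0,0,0]
    - [0,0,0]
    - [0,0,0]

```text
clock: 5.92
tool_pos: [0.6463, -0.0622, 0.0638]
eef_rot: [-0.0, 1.0, 0.0, 0.0]
contact_force: [0.6, -0.1, -1.0]
opening: 0.241
finger_force: 25.0
```

Call:
servo_tool:
  translation:
    - [0,0,0]
    - [0,0,0]
    - [0,0,0]
    - [0,0,-0.035]
    - [0.0313,0.0353,-0.022]
    - [0.0313,0.0353,0]
    - [0.0313,0.0353,0]
    - [0.0313,0.0353,0]
    - [0.0313,0.0353,0]
    - [0.0313,0.0353,0]
  turn:
    - [0,0,0]
    - [0,0,0]
    - [0,0,0]
    - [0,0,0]
    - [0,0,0]
    - [0,0,0]
    - [0,0,0]
    - [0,0,0]
    - [0,0,0]
    - [0,0,0]
  grip: 0.5

```text
clock: 7.18
tool_pos: [0.4576, 0.1509, 0.1209]
eef_rot: [-0.0, 1.0, 0.0, 0.0]
contact_force: [-0.6, 0.4, 0.3]
opening: 0.496
finger_force: 0.0
```

Call:
servo_tool:
  translation:
    - [0,0,0]
    - [0,0,0]
    - [0,0,0]
    - [0,0,0]
    - [0,0,0]
    - [0,0,0]
    - [0,0,0]
    - [0,0,0]
    - [0,0,0]
  turn:
    - [0,0,0.1788]
    - [0,0,0.1788]
    - [0,0,0.1788]
    - [0,0,0.1788]
    - [0,0,0.1788]
    - [0,0,0.1788]
    - [0,0,0]
    - [0,0,0]
    - [0,0,0]

```text
clock: 8.3
tool_pos: [0.4583, 0.1496, 0.1206]
eef_rot: [0.51, 0.86, 0.0, -0.0]
contact_force: [-0.1, -0.1, 0.7]
opening: 0.502
finger_force: 0.0
```

Run:
```python
from h import *
d,P=knob((.4583,.149)); knob((.4583,.149),.008,.02,.062); s=r.get_state(); print(s["q"].round(2),s["eef_rot"].round(4))
cv2.imwrite("pics/w3.png",d["img"][:,:,::-1])
t=optics.snapshot("top"); P=cloud(t); m=(np.hypot(P[...,0]-.646,P[...,1]+.061)<.045)&(P[...,2]>.03); a=P[m]
print("small closed: z",np.percentile(a[:,2],[10,50,90,98]).round(4)); q=a[abs(a[:,2]-.059)<.004][:,:2].astype(np.float32); print(len(q),cv2.minEnclosingCircle(q), a[a[:,2]>.076].mean(0))
```

```text
tcp [0.4584 0.1496 0.1206] n 1128
rect [0.4586 0.1483] [0.0157 0.0438] 29.1 z 0.0377
tcp [0.4584 0.1495 0.1206] n 6485
rect [0.4589 0.1479] [0.076  0.0762] 29.1 z 0.0138
[-0.38  0.71 -0.05  2.1   0.09  0.33 -0.01] [ 5.106e-01  8.598e-01  1.000e-04 -1.000e-04]
small closed: z [0.0544 0.0585 0.0808 0.0852]
191 ((0.6459845304489136, -0.05992061272263527), 0.030180199071764946) [ 0.64502753 -0.06028445  0.08276399]
```

View pics/w3.png

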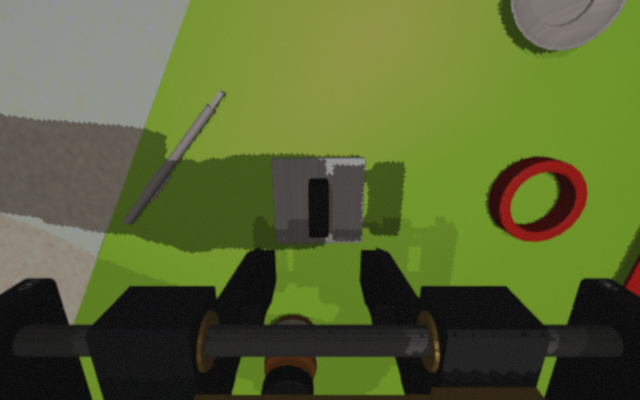

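The wrist view shows the white square lid at (318,200), its bar aligned between the fingers (29.1° against 28.6°). The small lid's disc top reads z = 0.0585, so it is seated. Grasping the bar now.

Call:
servo_tool:
  translation:
    - [-0.0012,-0.0003,0.04]
    - [0,0,0.04]
    - [0,0,0.022]
    - [0,0,0]
    - [0,0,0]
  turn:
    - [0,0,-0.009]
    - [0,0,0]
    - [0,0,0]
    - [0,0,0]
    - [0,0,0]

```text
clock: 9.07
tool_pos: [0.459, 0.1484, 0.0193]
eef_rot: [0.507, 0.862, 0.0, 0.0]
contact_force: [-0.1, -0.1, 0.5]
opening: 0.499
finger_force: 0.0
```

Call:
servo_tool:
  translation:
    - [0,0,0]
    - [0,0,0]
    - [0,0,0]
    - [0,0,0]
    - [0,0,0]
    - [0,0,-0.05]
    - [0,0,-0.06]
    - [0,0,0]
  turn:
    - [0,0,0]
    - [0,0,0]
    - [0,0,0]
    - [0,0,0]
    - [0,0,0]
    - [0,0,0]
    - [0,0,0]
    - [0,0,0]
  grip: 0

```text
clock: 10.07
tool_pos: [0.4608, 0.1491, 0.1319]
eef_rot: [0.507, 0.862, 0.003, 0.002]
contact_force: [0.1, 0.1, -1.2]
opening: 0.179
finger_force: 25.0
```

Call:
servo_tool:
  translation:
    - [-0.049,-0.0172,0]
    - [-0.049,-0.0172,0]
    - [-0.049,-0.0172,0]
    - [-0.049,-0.0172,0]
    - [-0.049,-0.0172,0]
    - [-0.049,-0.0172,0]
    - [-0.049,-0.0172,0]
    - [-0.049,-0.0172,0]
    - [-0.049,-0.0172,0]
    - [-0.049,-0.0172,0]
  turn:
    - [0,0,0]
    - [0,0,0]
    - [0,0,0]
    - [0,0,0]
    - [0,0,0]
    - [0,0,0]
    - [0,0,0]
    - [0,0,0]
    - [0,0,0]
    - [0,0,0]

```text
clock: 11.32
tool_pos: [0.5455, -0.3646, 0.1266]
eef_rot: [0.507, 0.862, 0.0, -0.001]
contact_force: [1.3, -0.2, -0.9]
opening: 0.181
finger_force: 25.0
```

Call:
servo_tool:
  translation:
    - [0,0,0]
    - [0,0,0]
    - [0,0,0]
    - [0,0,0]
    - [0,0,0]
    - [0,0,0]
  turn:
    - [0,0,-0.054]
    - [0,0,0]
    - [0,0,0]
    - [0,0,0]
    - [0,0,0]
    - [0,0,0]

```text
clock: 12.08
tool_pos: [0.5464, -0.3633, 0.1287]
eef_rot: [0.484, 0.875, 0.0, 0.0]
contact_force: [-0.4, 0.5, -0.6]
opening: 0.182
finger_force: 25.0
```

Run:
```python
from h import *
s=r.get_state(); q=s["eef_rot"]; print(s["tool_pos"].round(4),2*np.degrees(np.arctan2(q[1],q[0]))-90,s["opening"],s["clock"])
d=optics.snapshot("wrist");P=cloud(d); cv2.imwrite("pics/w4.png",d["img"][:,:,::-1])
for nm,h,t in(("pot",.062,.07),("disc",s["tool_pos"][2]-.004,.065)):
    m=(np.hypot(P[...,0]-.5465,P[...,1]+.364)<t)&(abs(P[...,2]-h)<.004); a=P[m][:,:2].astype(np.float32)
    c,w,an=cv2.minAreaRect(a); print(nm,len(a),np.round(c,4),np.round(w,4),round(an,1)); print(cv2.boxPoints((c,w,an)).round(4).tolist())
```

```text
[ 0.5464 -0.3633  0.1287] 32.16810849467279 0.18212024435263294 12.075
pot 731 [ 0.5315 -0.3415] [0.0722 0.0147] 32.7
[[0.49720001220703125, -0.3547999858856201], [0.5051000118255615, -0.3671000003814697], [0.5659000277519226, -0.32820001244544983], [0.5580000281333923, -0.3158000111579895]]
disc 9113 [ 0.546 -0.364] [0.0762 0.077 ] 32.4
[[0.49320000410079956, -0.35190001130104065], [0.534500002861023, -0.41690000891685486], [0.598800003528595, -0.37610000371932983], [0.5575000047683716, -0.3111000061035156]]
```

View pics/w4.png

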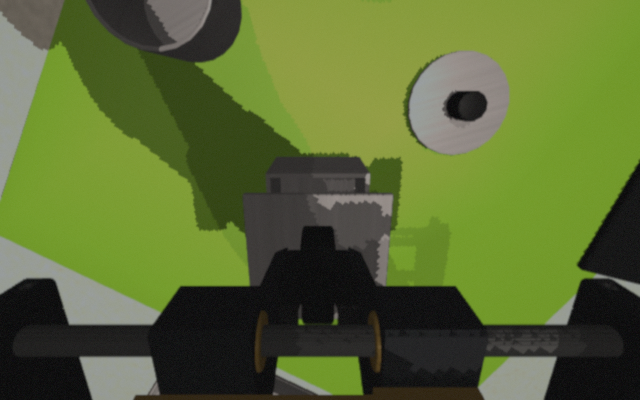

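The wrist view shows the square pot at (318,175) behind the held lid, parallel to it (32.7° against 32.4°). The offset is about 1.6 mm, so I'll correct it and lower.

Call:
servo_tool:
  translation:
    - [-0.0016,-0.0002,0.025]
    - [0,0,0.015]
    - [0,0,0.008]
    - [0,0,0.006]
    - [0,0,0.004]
    - [0,0,0]
    - [0,0,0]
    - [0,0,0]
  turn:
    - [0,0,0]
    - [0,0,0]
    - [0,0,0]
    - [0,0,0]
    - [0,0,0]
    - [0,0,0]
    - [0,0,0]
    - [0,0,0]

```text
clock: 13.12
tool_pos: [0.5474, -0.3651, 0.0711]
eef_rot: [0.484, 0.875, 0.0, 0.001]
contact_force: [-0.6, 0.9, 3.7]
opening: 0.181
finger_force: 25.0
```

Call:
servo_tool:
  translation:
    - [0,0,0]
    - [0,0,0]
    - [0,0,0]
    - [0,0,-0.035]
    - [0,0,-0.02]
    - [0,0,0]
    - [0,0,0]
    - [0,0,0]
    - [0,0,0]
  turn:
    - [0,0,0]
    - [0,0,0]
    - [0,0,0]
    - [0,0,0]
    - [0,0,-0.168]
    - [0,0,-0.168]
    - [0,0,-0.168]
    - [0,0,-0.168]
    - [0,0,-0.168]
  grip: 0.5

```text
clock: 14.25
tool_pos: [0.5468, -0.365, 0.1254]
eef_rot: [0.082, 0.997, -0.0, -0.0]
contact_force: [0.7, -0.5, -0.1]
opening: 0.503
finger_force: 0.0
```

Call:
servo_tool:
  translation:
    - [0,0,0]
    - [-0.017,0.0424,0]
    - [-0.017,0.0424,0]
    - [-0.017,0.0424,0]
    - [0,0,0]
    - [0,0,0]
    - [0,0,0]
    - [0,0,0]
  turn:
    - [0,0,-0.169]
    - [0,0,0]
    - [0,0,0]
    - [0,0,0]
    - [0,0,0]
    - [0,0,0]
    - [0,0,0]
    - [0,0,0]

```text
clock: 15.25
tool_pos: [0.5975, -0.2394, 0.1254]
eef_rot: [0.001, 1.0, -0.0, -0.0]
contact_force: [0.7, 0.1, -0.1]
opening: 0.495
finger_force: 0.0
```

Run:
```python
from h import *
d,P=knob((.598,-.238)); knob((.598,-.238),.008,.02,.06); s=r.get_state(); print(s["q"].round(2),s["eef_rot"].round(4))
t=optics.snapshot("top"); P=cloud(t)
m=(np.hypot(P[...,0]-.5465,P[...,1]+.364)<.06)&(P[...,2]>.03); a=P[m]
print("sq z",np.percentile(a[:,2],[10,50,90]).round(4)); q=a[abs(a[:,2]-.066)<.004]; print(len(q),cv2.minAreaRect(q[:,:2].astype(np.float32)),np.linalg.lstsq(np.c_[q[:,:2]-q[:,:2].mean(0),np.ones(len(q))],q[:,2],rcond=None)[0].round(3))
```

```text
tcp [ 0.5976 -0.239   0.1255] n 595
rect [ 0.5983 -0.24  ] [0.0206 0.0209] 89.2 z 0.0376
tcp [ 0.5978 -0.2387  0.1255] n 5536
rect [ 0.5987 -0.2396] [0.0779 0.0782] 84.1 z 0.0138
[ 0.58  0.89 -0.51  1.59  0.55  0.81  1.41] [ 1.e-03  1.e+00 -1.e-04 -1.e-04]
sq z [0.0582 0.0658 0.089 ]
447 ((0.5464680790901184, -0.36350148916244507), (0.0758979395031929, 0.07691577076911926), 32.25920867919922) [-0.001 -0.001  0.066]
```

The square lid's plate is flat at z = 0.066 and square to the pot. Next is the medium lid.

Call:
servo_tool:
  translation:
    - [-0.0005,-0.0016,0.045]
    - [0,0,0.04]
    - [0,0,0.019]
    - [0,0,0]
    - [0,0,0]
  turn:
    - [0,0,0]
    - [0,0,0]
    - [0,0,0]
    - [0,0,0]
    - [0,0,0]

```text
clock: 16.02
tool_pos: [0.5998, -0.2395, 0.023]
eef_rot: [0.0, 1.0, -0.0, 0.001]
contact_force: [0.7, -0.4, 0.3]
opening: 0.498
finger_force: 0.0
```

Call:
servo_tool:
  translation:
    - [0,0,0]
    - [0,0,0]
    - [0,0,0]
    - [0,0,0]
    - [0,0,0]
    - [0,0,-0.05]
    - [0,0,-0.06]
    - [0,0,0]
  turn:
    - [0,0,0]
    - [0,0,0]
    - [0,0,0]
    - [0,0,0]
    - [0,0,0]
    - [0,0,0]
    - [0,0,0]
    - [0,0,0]
  grip: 0

```text
clock: 17.02
tool_pos: [0.6019, -0.2397, 0.1363]
eef_rot: [0.0, 1.0, -0.001, 0.005]
contact_force: [0.4, -0.2, -0.3]
opening: 0.236
finger_force: 25.0
```

Call:
servo_tool:
  translation:
    - [0.0423,-0.0099,0]
    - [0.0423,-0.0099,0]
    - [0.0423,-0.0099,0]
    - [0.0423,-0.0099,0]
    - [0.0423,-0.0099,0]
    - [0,0,0]
    - [0,0,0]
    - [0,0,0]
    - [0,0,0]
    - [0,0,0]
  turn:
    - [0,0,0]
    - [0,0,0]
    - [0,0,0]
    - [0,0,0]
    - [0,0,0]
    - [0,0,0]
    - [0,0,0]
    - [0,0,0]
    - [0,0,0]
    - [0,0,0]

```text
clock: 18.27
tool_pos: [0.3876, -0.2885, 0.1315]
eef_rot: [-0.0, 1.0, 0.0, 0.0]
contact_force: [-0.1, 0.0, -0.1]
opening: 0.238
finger_force: 25.0
```

```bash
cat >> h.py <<'E'
def overpot(p,h,tz):
    s=r.get_state(); print(s["tool_pos"].round(4),s["clock"])
    d=optics.snapshot("wrist");P=cloud(d)
    for nm,z in(("pot",h),("disc",s["tool_pos"][2]-tz)):
        m=(np.hypot(P[...,0]-p[0],P[...,1]-p[1])<.07)&(abs(P[...,2]-z)<.004); a=P[m][:,:2].astype(np.float32)
        c,R=cv2.minEnclosingCircle(a); print(nm,len(a),np.round(c,4),round(2*R,4),"y ext",a[:,1].min().round(4),a[:,1].max().round(4),"x ext",a[:,0].min().round(4),a[:,0].max().round(4))
E
python3 -c "
from h import *
overpot((.3872,-.289),.07,.008)"
```

```text
[ 0.3876 -0.2885  0.1315] 18.275
pot 612 [ 0.3769 -0.2915] 0.071 y ext -0.3268 -0.2563 x ext 0.3503 0.3798
disc 8472 [ 0.3873 -0.2885] 0.0795 y ext -0.3279 -0.2494 x ext 0.348 0.4268
```

Call:
servo_tool:
  translation:
    - [-0.0005,-0.0012,0.02]
    - [0,0,0.012]
    - [0,0,0.007]
    - [0,0,0.006]
    - [0,0,0.004]
    - [0,0,0]
    - [0,0,0]
    - [0,0,0]
  turn:
    - [0,0,0]
    - [0,0,0]
    - [0,0,0]
    - [0,0,0]
    - [0,0,0]
    - [0,0,0]
    - [0,0,0]
    - [0,0,0]

```text
clock: 19.32
tool_pos: [0.3876, -0.29, 0.0827]
eef_rot: [0.0, 1.0, -0.0, 0.0]
contact_force: [-0.7, 0.5, -0.7]
opening: 0.237
finger_force: 25.0
```

Call:
servo_tool:
  translation:
    - [0,0,0]
    - [0,0,0]
    - [0,0,0]
    - [0,0,-0.035]
    - [0,0,-0.015]
    - [-0.0284,0.0409,0]
    - [-0.0284,0.0409,0]
    - [-0.0284,0.0409,0]
    - [0,0,0]
    - [0,0,0]
  turn:
    - [0,0,0]
    - [0,0,0]
    - [0,0,0]
    - [0,0,0]
    - [0,0,0]
    - [0,0,0]
    - [0,0,0]
    - [0,0,0]
    - [0,0,0]
    - [0,0,0]
  grip: 0.5

```text
clock: 20.58
tool_pos: [0.4721, -0.1678, 0.1324]
eef_rot: [0.0, 1.0, -0.0, -0.001]
contact_force: [-0.1, 0.9, -0.7]
opening: 0.501
finger_force: 0.0
```

Call:
servo_tool:
  translation:
    - [0,0,0]
    - [0,0,0]
    - [0,0,0]
  turn:
    - [0,0,0]
    - [0,0,0]
    - [0,0,0]

```text
clock: 20.95
tool_pos: [0.4724, -0.168, 0.1326]
eef_rot: [0.001, 1.0, -0.0, -0.0]
contact_force: [-0.2, 0.3, 0.5]
opening: 0.499
finger_force: 0.0
```

Run:
```python
from h import *
knob((.4728,-.1675)); knob((.4728,-.1675),.008,.02,.07)
t=optics.snapshot("top"); P=cloud(t)
q=P[(np.hypot(P[...,0]-.387,P[...,1]+.289)<.06)&(abs(P[...,2]-.074)<.004)]
print(len(q),q[:,2].mean(),cv2.minEnclosingCircle(q[:,:2].astype(np.float32)),np.linalg.lstsq(np.c_[q[:,:2]-q[:,:2].mean(0),np.ones(len(q))],q[:,2],rcond=None)[0].round(3))
```

```text
tcp [ 0.4726 -0.1678  0.1326] n 569
rect [ 0.4732 -0.1688] [0.0209 0.0207] 30.8 z 0.0375
tcp [ 0.4726 -0.1676  0.1326] n 8943
rect [ 0.4736 -0.1689] [0.0989 0.0992] 74.7 z 0.0138
446 0.07360322280999394 ((0.3877049386501312, -0.2877417504787445), 0.039900340139865875) [-0.006  0.003  0.074]
```

The medium lid's disc is flat at z = 0.0736, so it is seated. Last is the large lid.

Call:
servo_tool:
  translation:
    - [-0.0007,-0.0012,0.05]
    - [0,0,0.04]
    - [0,0,0.022]
    - [0,0,0]
    - [0,0,0]
  turn:
    - [0,0,0]
    - [0,0,0]
    - [0,0,0]
    - [0,0,0]
    - [0,0,0]

```text
clock: 21.72
tool_pos: [0.474, -0.1685, 0.0213]
eef_rot: [0.0, 1.0, -0.0, 0.0]
contact_force: [0.9, 0.5, 0.2]
opening: 0.5
finger_force: 0.0
```

Call:
servo_tool:
  translation:
    - [0,0,0]
    - [0,0,0]
    - [0,0,0]
    - [0,0,0]
    - [0,0,0]
    - [0,0,-0.06]
    - [0,0,-0.06]
    - [0,0,0]
  turn:
    - [0,0,0]
    - [0,0,0]
    - [0,0,0]
    - [0,0,0]
    - [0,0,0]
    - [0,0,0]
    - [0,0,0]
    - [0,0,0]
  grip: 0
  grip_force: 35

```text
clock: 22.72
tool_pos: [0.4758, -0.169, 0.1441]
eef_rot: [0.001, 1.0, -0.001, 0.004]
contact_force: [-0.1, 0.0, -0.7]
opening: 0.238
finger_force: 35.0
```

Call:
servo_tool:
  translation:
    - [-0.028,0.043,0]
    - [-0.028,0.043,0]
    - [-0.028,0.043,0]
    - [-0.028,0.043,0]
    - [-0.028,0.043,0]
    - [-0.028,0.043,0]
    - [0,0,0]
    - [0,0,0]
    - [0,0,0]
    - [0,0,0]
  turn:
    - [0,0,0]
    - [0,0,0]
    - [0,0,0]
    - [0,0,0]
    - [0,0,0]
    - [0,0,0]
    - [0,0,0]
    - [0,0,0]
    - [0,0,0]
    - [0,0,0]

```text
clock: 23.98
tool_pos: [0.6413, 0.0878, 0.1404]
eef_rot: [0.001, 1.0, -0.0, -0.0]
contact_force: [-0.2, -0.3, -2.2]
opening: 0.236
finger_force: 35.0
```

```bash
python3 -c "
from h import *
overpot((.6415,.0895),.06,.006)"
```

```text
[0.6413 0.0878 0.1404] 23.975
pot 607 [0.6207 0.0895] 0.0851 y ext 0.0471 0.132 x ext 0.5944 0.6222
disc 15106 [0.6404 0.0876] 0.1 y ext 0.0378 0.1374 x ext 0.5912 0.6851
```

Call:
servo_tool:
  translation:
    - [-0.001,0.0014,0.03]
    - [0,0,0.02]
    - [0,0,0.01]
    - [0,0,0.006]
    - [0,0,0.004]
    - [0,0,0]
    - [0,0,0]
    - [0,0,0]
  turn:
    - [0,0,0]
    - [0,0,0]
    - [0,0,0]
    - [0,0,0]
    - [0,0,0]
    - [0,0,0]
    - [0,0,0]
    - [0,0,0]

```text
clock: 25.02
tool_pos: [0.6432, 0.091, 0.0713]
eef_rot: [0.0, 1.0, 0.0, 0.001]
contact_force: [-0.5, -0.1, 3.1]
opening: 0.235
finger_force: 35.0
```

Call:
servo_tool:
  translation:
    - [0,0,0]
    - [0,0,0]
    - [0,0,0]
    - [0,0,-0.03]
    - [0,0,-0.05]
    - [0.05,0,-0.04]
    - [0.05,0.02,0]
    - [0,0,0]
    - [0,0,0]
    - [0,0,0]
  turn:
    - [0,0,0]
    - [0,0,0]
    - [0,0,0]
    - [0,0,0]
    - [0,0,0]
    - [0,0,0]
    - [0,0,0]
    - [0,0,0]
    - [0,0,0]
    - [0,0,0]
  grip: 0.5

```text
clock: 26.28
tool_pos: [0.5453, 0.1103, 0.1893]
eef_rot: [0.001, 1.0, 0.0, 0.0]
contact_force: [-1.0, -0.1, 0.4]
opening: 0.501
finger_force: 0.0
```

Run:
```python
from h import *
for n in("top","side"):
    t=optics.snapshot(n); P=cloud(t); cv2.imwrite(f"pics/{n}5.png",t["img"][:,:,::-1])
    for k,x,y,h in(("L",.6415,.0895,.064),("M",.387,-.289,.074),("S",.646,-.062,.059),("Q",.5465,-.364,.066),("bottle",.505,.008,.078),("dish",.535,.371,.014)):
        q=P[(np.hypot(P[...,0]-x,P[...,1]-y)<.065)&(abs(P[...,2]-h)<.005)]
        if len(q)>9: print(n,k,len(q),q[:,2].mean().round(4),np.round(cv2.minEnclosingCircle(q[:,:2].astype(np.float32))[0],4),np.linalg.lstsq(np.c_[q[:,:2]-q[:,:2].mean(0),np.ones(len(q))],q[:,2],rcond=None)[0].round(3))
        else: print(n,k,"hidden")
print(r.get_state()["tool_pos"])
```

```text
top L hidden
top M 481 0.0732 [ 0.3871 -0.2881] [-0.001  0.004  0.073]
top S 16 0.0595 [ 0.6566 -0.0812] [-0.31   0.649  0.059]
top Q 477 0.0654 [ 0.5474 -0.3626] [ 0.002 -0.002  0.065]
top bottle hidden
top dish 205 0.0123 [0.5348 0.3712] [-0.005  0.     0.012]
side L 388 0.0629 [0.6414 0.0892] [-0.006 -0.003  0.063]
side M 455 0.0731 [ 0.3864 -0.2899] [-0.006 -0.006  0.073]
side S 144 0.0582 [ 0.6412 -0.0633] [ 0.003 -0.018  0.058]
side Q 456 0.065 [ 0.545  -0.3655] [-0.001 -0.003  0.065]
side bottle 105 0.077 [0.5048 0.0067] [-0.035 -0.019  0.077]
side dish 84 0.012 [0.5341 0.3669] [-0.014  0.008  0.012]
[0.54487995 0.11043776 0.18925736]
```

View pics/side5.png

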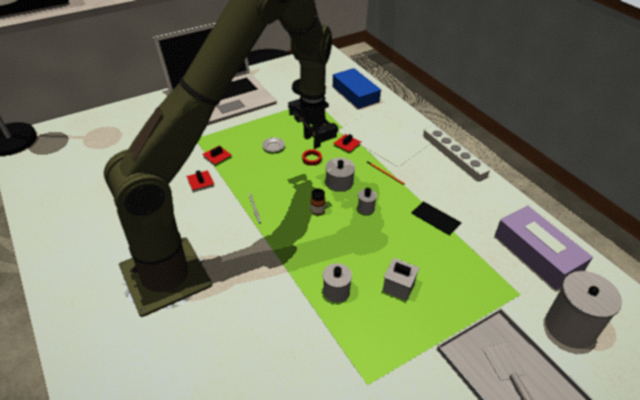

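The side view shows all four pots closed with flat lids: large (340,174), small (367,200), medium (337,282) and square (401,279). The bottle at (318,201) and dish at (274,145) have not moved, and the gripper is clear of everything. Handing in.

```bash
python3 -c "
from plant import r
print(r.finish_job())"
```

```text
the job is handed in; nothing more can be done
None
```

All four lids are on their matching pots; final camera heights show each disc flat and level on its rim, the bottle and dish did not move, and I handed the job in at about 26 s.

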